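# Side stand down, bike half held upright

### The arm

A 7-joint arm with a two-finger parallel gripper is mounted at the origin on a cart in front of the work surface, level with it; the furniture and walls round the work are solid. World frame = base frame: x ahead of the robot, y to its left, z up, the work surface at z = 0. Lengths are in m, angles in rad, forces in N, time in s.
With the tool pointing down it reaches from about 0.35 to 0.9 m from the base axis. Payload 19.9 kg.
Tool frame: the origin (TCP) lies midway between the tips of the shut fingers; the grasp point (between the pads) lies 19 mm behind it; z points along the fingers, y is the line along which they close (so a half turn about z gives the same grasp; the last joint's range is limited). The gripper opens to 85 mm and grips with 20 to 120 N. Pads are 22 mm wide; open, the fingers measure 114 mm over their backs; the gripper's body (76 mm by 85 mm) begins 54 mm behind the grasp point. The pads swing forward as they close: fully open they stand 13 mm farther back than shut.
Start: joints at [-1.236, 0.417, -0.01, 1.614, 0.005, 1.111, -0.053], TCP at [0.23, 0.581, 0.231] pointing down, gripper open.
Joint ranges: [-2.81, 2.81], [-0.39, 2.02], [-1.27, 1.25], [0.06, 2.57], [-1.19, 4.33], [0.19, 2], [-2.82, 2.82]. Speed limits (rad/s): [1.89, 1.89, 2.39, 2.39, 3.01, 3.01, 3.01].

### API

Orientations are given as a rotation vector (axis times angle).
In Python, from cell import env, snapshot, regions_of gives the robot as it stands. The module is installed in compiled form; this text tells all that it offers.
- The arm moves only by the tool arm_command, never from a script. Its argument "rows" is a list of rows, each a list of 3 entries, a list of its own where there are three numbers: the turn, a rotation vector about the tool's x, y, z in degrees, then the shift along the tool's x, y, z in m, then the opening, from 0 (shut) to 1 (fully open). In form: [[[wx, wy, wz], [x, y, z], jaw], ...]. A call has exactly 5 rows; each row shifts and turns the commanded pose from where the row before left it, along the tool's axes as they then stand; what a row does not reach is not made up. A row lasts 1/10 s, in which the tool goes at most 50 mm and 8.59 degrees, less where a joint would pass 70% of its speed; a pose out of reach is approached as far as the arm can. A call is refused whole if a number of a shift passes 0.05 or a number of a turn 8.59, either way. A call with a gripper value outside its range is refused whole. The fingers move at their own pace and stop on an object; "grip_force" is the grip in N (left out, the last holds). Time passes only in rows, so rows that do not move let the fingers close, or fill a call up. It gives the time, the measured TCP pose, the force, the opening and the grip force at its end, in the units of the state.
- env.get_state(): the state, without advancing time (a new reading comes with each control period).
- snapshot(name): name is "scene" or "top"; returns a dict with "frame" (384x512x3 uint8, red, green, blue), "range_z" (384x512 float32, m along the optical axis (not along the pixel's ray), 0 where there is no reading), "K" (3x3 intrinsics, pixels), "R" (3x3) and "t" (3): a world point X has camera coordinates R X + t. Camera axes: x right, y down, z forward; pixel columns grow to the right and rows downward; lengths in m; the calibration is good to about 2 mm. A picture is of the moment at which its call begins.
- env.sign_off(): hands the job in; it is judged then, once.
Trained networks look in a picture, given as the dict that the camera call returned (one of the last four; its "shot" number tells which), for a name from the list of things; names that differ only in an ending like _2 or _b are one class to them, and where a whole thing is asked for, a point or a joint stands for the part that bears it (a point fixed in the world has none). Each returns a list of dicts, best first, with "score" (0 to 1); they miss things now and then, are a little off and sometimes report something else, mostly with a low value. They report only what shows in the picture. A call takes as long as a camera call.
- regions_of(picture, name): "region" (384x512 bool, what is visible of it) and "at" ([column, row] in pixels, amid what is visible of it).
The state is a dict: "t": time; "qpos": joint angles; "dq": joint speeds; "tau": joint torques, N m; "eef_pos": TCP position; "eef_rot": TCP orientation; "ft_force": force on the tool from outside, world axes, zero at the start; "torque": the same for the moment, N m; "opening": finger opening in m; "finger_force": force on a finger pad.
Only numpy, scipy, OpenCV 4.12 (cv2) and the standard library are available. Lean on these libraries where they do the work, as an engineer would, in place of code of your own. Each camera call takes 0.05 s, during which the arm holds its last target. There are 200 camera calls.

### The job

The rear half of a small folding bike leans against the white box with its side stand folded up. With a light push of a few newtons swing the stand's leg down, over the spring's centre, until it has snapped fully down, leaving the frame leaning on the box meanwhile. Then take the bare seat post in a light grip (it is thin-walled: squeeze it with no more than 50 N), tip the frame upright on its tyre and rubber rest, so that the stand's foot hangs clear and its ground clearance can be measured, and finish while still holding it upright there, without disturbing the tools lying around.

Things in the scene. Friction and masses are not known exactly. Their poses are not given: they have to be found in the camera images.
- bike_rear: Rear half of a small folding bike: grey frame, one 250 mm wheel with black tyre, 400 mm long, 330 high, 0.9 kg, loose. Starts leaning 0.28 rad to its right, away from the robot, its right axle and crank spindle ends on the white box. Origin on the bench line tyre_base - rest_base about which it rocks. +y its forward (robot's left), +z its up, -x its left, towards the robot, where the stand is.
- white_box: White oblong box, 62 mm deep (x), 300 mm long (y), 115 mm high, heavy, does not move. Origin at the centre of its underside. The bike half leans on its face towards the robot (-x); its y axis is parallel to the bike's.
- kickstand (a joint): Side stand. 0: folded, the leg points to the bike's rear beside the wheel, 0.14 rad above level; it swings rear end down, then forward, to its stop at 1.83 (down). Pivot parallel to the bike's x. A spring drives it back up below 0.85 and snaps it down beyond. Pressing straight down on the leg 50 mm behind the pivot takes 3 to 4 N, then less; after 60 mm of travel it is past centre.
- stand_pivot (a point): Centre of the stand's pivot on the left of the frame, 112 mm above the bench when the bike is upright, 66 mm left of its mid-plane.
- stand_leg (a point): Point on the axis of the stand's leg (steel rod 12 mm thick), 60 mm from the pivot; moves with the leg. The leg runs outwards a little: here it is 87 mm left of the bike's mid-plane.
- stand_foot (a point): End of the rubber foot (18 mm thick) of the stand's leg, 97 mm from the pivot. With the stand down and the bike upright it is about 15 mm above the bench.
- post_grip (a point): Point to grip on the axis of the bare aluminium seat post, round, 27 mm thick, 302 mm above the bench line in the bike's frame. The bare post reaches from 50 mm below to 30 mm above this point; below it sit the seat clamp and its lever. The post rakes 0.22 rad to the rear in the bike's own plane.
- tyre_base (a point): Point of the frame at the bottom of the tyre (40 mm wide, rounded), under the hub: z = 0 when the tyre stands on the bench. The frame stands only on tyre and rest: let go when upright it tips, to the left onto the stand (at about 0.15 rad), or to the right onto the box.
- rest_base (a point): Point at the bottom of the rubber rest under the crank housing, 220 mm ahead of tyre_base: z = 0 when the rest stands on the bench.
- level: Red spirit level, 21 x 230 x 40 mm, lying between the robot and the bike; leave alone. Origin at the centre of its underside.
- hex_key_set: Orange folding hex key set, 37 x 105 x 24 mm, on the bench to the left; leave alone. Origin at the centre of its underside.
- tape: Yellow tape measure, 36 x 80 x 64 mm, on the bench to the right; leave alone. Origin at the centre of its underside.

How it is judged:
By the outcome, as a careful person would: the job done as asked, in the order asked, and still so for the second after the job is handed in, while the arm keeps its last pose, push and grip.
It also fails if it takes over 48 s, if anything falls off the work surface, if the arm or the gripper's body presses on something with over 40 N, if the wrist force passes 120 N, or if a joint passes its speed limit or range.

## Working session

There is one attempt and no reset: what is moved stays moved. The work goes in short steps, Python scripts to look and compute and a tool call to move; the robot and the scene stay as the last step left them, time stands still between calls to the robot, and variables do not carry over. Pictures are saved under pics/ and viewed, at most 10 in all, crops included, and the job is handed in when it is done.

Besides the shell and the picture viewer there is one more tool, called after "Emit:" as name(argument=value, ...) on one line, values as JSON. arm_command: Moves the arm, as the interface text tells. Its arguments: {"type":"object","properties":{"rows":{"type":"array","items":{"type":"array"}},"grip_force":{"type":"number"}},"required":["rows"]}

```bash
mkdir -p pics; cat > h.py <<'E'
import numpy as np, cv2
from cell import env, snapshot, regions_of
from scipy.spatial.transform import Rotation as Ro
def world(p, mask=None):
    z=p["range_z"]; v,u=np.nonzero((z>0)&(mask if mask is not None else True)); d=z[v,u]
    K=p["K"]; c=np.stack([(u-K[0,2])/K[0,0]*d,(v-K[1,2])/K[1,1]*d,d],1)
    return (c-p["t"])@p["R"]
def save(p,n): cv2.imwrite("pics/"+n,p["frame"][:,:,::-1])
E
python3 - <<'E'
from h import *
s=env.get_state(); print({k:np.round(v,3) for k,v in s.items()})
ims=[]
for n in ["scene","top"]:
    p=snapshot(n); ims.append(p["frame"]); np.savez(n+"0.npz",**{k:p[k] for k in("frame","range_z","K","R","t")})
    print(n,"cam",np.round(-p["R"].T@p["t"],3))
    for o in ["bike_rear","white_box","kickstand","stand_foot","post_grip","stand_pivot","stand_leg","tyre_base","level","hex_key_set","tape"]:
        for r in regions_of(p,o)[:1]:
            w=world(p,r["region"]); 
            if len(w): print(o,round(r["score"],2),np.round(r["at"]),len(w),"lo",np.round(np.percentile(w,3,0),3),"md",np.round(np.median(w,0),3),"hi",np.round(np.percentile(w,97,0),3))
    save(p,n+"0.png")
E
```

```text
{'t': np.float64(0.0), 'qpos': array([-1.235,  0.418, -0.01 ,  1.614,  0.005,  1.111, -0.053]), 'dq': array([ 0.001, -0.001, -0.   , -0.001,  0.001,  0.   , -0.   ]), 'tau': array([ 0.0000e+00, -8.6443e+01,  6.8000e-01, -4.3488e+01,  1.9000e-02,
        8.0000e-03,  0.0000e+00]), 'eef_pos': array([0.23 , 0.581, 0.231]), 'eef_rot': array([-5.880e-01, -3.086e+00,  2.000e-03]), 'ft_force': array([0.693, 0.776, 0.973]), 'torque': array([0.031, 0.005, 0.029]), 'finger_force': np.float64(0.0), 'opening': np.float64(0.085)}
scene cam [ 0.171 -0.748  0.602]
bike_rear 0.95 [324. 223.] 9866 lo [ 0.575 -0.314  0.016] md [ 0.65  -0.172  0.143] hi [0.716 0.064 0.253]
white_box 0.82 [345. 223.] 1120 lo [ 0.674 -0.22   0.006] md [ 0.718 -0.142  0.097] hi [0.759 0.037 0.117]
kickstand 0.47 [282. 225.] 171 lo [ 0.547 -0.164  0.117] md [ 0.556 -0.119  0.142] hi [ 0.572 -0.059  0.156]
stand_foot 0.53 [281. 224.] 152 lo [ 0.546 -0.164  0.121] md [ 0.556 -0.117  0.142] hi [ 0.572 -0.066  0.156]
post_grip 0.66 [321. 223.] 9677 lo [ 0.574 -0.314  0.022] md [ 0.649 -0.174  0.144] hi [0.702 0.063 0.258]
stan
[... 1133 characters left out ...]
 -0.289  0.036] md [ 0.639 -0.119  0.157] hi [0.694 0.05  0.285]
stand_pivot 0.76 [274. 159.] 4161 lo [ 0.564 -0.29   0.032] md [ 0.641 -0.12   0.156] hi [0.696 0.056 0.289]
stand_leg 0.42 [280. 183.] 124 lo [ 0.547 -0.156  0.132] md [ 0.56  -0.118  0.143] hi [ 0.572 -0.066  0.157]
tyre_base 0.61 [278. 160.] 4046 lo [ 0.561 -0.291  0.036] md [ 0.64  -0.122  0.159] hi [0.695 0.054 0.292]
level 0.61 [266. 250.] 530 lo [ 0.364 -0.113  0.004] md [ 0.386 -0.003  0.04 ] hi [0.407 0.099 0.045]
hex_key_set 0.64 [188. 245.] 256 lo [ 0.469  0.216 -0.   ] md [0.491 0.256 0.015] hi [0.508 0.298 0.027]
tape 0.57 [343. 222.] 291 lo [ 0.359 -0.319  0.003] md [ 0.385 -0.279  0.053] hi [ 0.417 -0.253  0.066]
```

View pics/scene0.png

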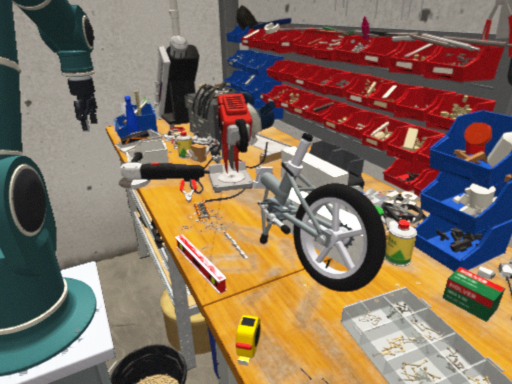

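View pics/top0.png

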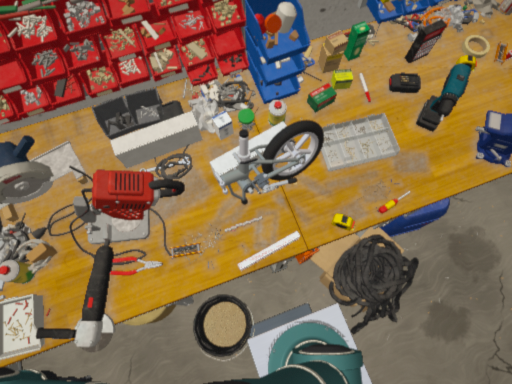

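```bash
python3 - <<'E'
from h import *
from scipy.optimize import least_squares
P=[snapshot(n) for n in("scene","top")]
B=[];C=[];L=[]
for p in P:
    r=regions_of(p,"post_grip")[0]["region"]&(p["range_z"]>0)
    B.append(world(p,r)); C.append(p["frame"][r])
    l=regions_of(p,"stand_leg")[0]["region"]
    L.append(world(p,l))
    w=world(p,regions_of(p,"white_box")[0]["region"]); t=w[(abs(w[:,2]-.115)<.006)]
    print("box top",cv2.minAreaRect(t[:,:2].astype(np.float32)),t[:,0].min(),t[:,0].max())
B=np.vstack(B);C=np.vstack(C).astype(int);L=np.vstack(L)
np.savez("b.npz",B=B,C=C,L=L)
tyre=B[(C.max(1)<60)&(B[:,1]<-.0)&(B[:,2]>0.005)]
# torus fit: center c, yaw, lean ; R=.105 r=.02, hub at z.125 in frame
def fr(yaw,lean): return Ro.from_euler('zy',[yaw,lean]).as_matrix()
def res(q):
    R=fr(q[2],q[3]); h=np.array([q[0],q[1],0])+R@[0,0,.125]
    l=(tyre-h)@R; return np.hypot(np.hypot(l[:,1],l[:,2])-.105,l[:,0])-.02
f=least_squares(res,[.64,-.18,0,.28],loss="soft_l1",f_scale=.004)
print("tyre_base,yaw,lean",f.x,"rms",np.median(abs(f.fun)),len(tyre))
R=fr(*f.x[2:]); o=np.array([f.x[0],f.x[1],0])
l=(B-o)@R
m=(l[:,2]>.25)&(C.max(1)>60)
for z in np.arange(.2,.36,.01):
    k=(abs(l[:,2]-z)<.005)&(C.max(1)>60)
    if k.sum()>3: print(round(z,3),k.sum(),np.round(l[k].min(0),3),np.round(np.median(l[k],0),3),np.round(l[k].max(0),3))
g=(L-o)@R; g=g[g[:,2]>.05]
print("leg frame",np.round(np.percentile(g,[5,50,95],0),3)); 
for y in np.arange(-.02,.16,.01):
    k=abs(g[:,1]-y)<.005
    if k.sum(): print(round(y,3),np.round(np.median(g[k],0),3),np.round(np.median((R@g[k].T).T+o,0),3))
W=lambda v:np.round(o+R@np.array(v),3)
E
```

```text
box top ((0.6902099847793579, -0.10690638422966003), (0.16529211401939392, 0.3197833001613617), 17.013959884643555) 0.5934035845838153 0.7719358385963759
box top ((0.7254608273506165, -0.06821438670158386), (0.06460689753293991, 0.295434832572937), 11.37724781036377) 0.6684503567639457 0.7824045405070208
tyre_base,yaw,lean [ 0.60106627 -0.20415036  0.38476234  0.33878307] rms 0.0037868276638152697 4473
0.2 423 [-0.016 -0.104  0.195] [0.032 0.125 0.2  ] [0.084 0.283 0.205]
0.21 301 [-0.013 -0.101  0.205] [0.013 0.13  0.21 ] [0.075 0.2   0.215]
0.22 223 [-0.015 -0.093  0.215] [0.003 0.023 0.219] [0.067 0.199 0.225]
0.23 102 [-0.009 -0.082  0.225] [0.028 0.162 0.231] [0.058 0.194 0.235]
0.24 180 [-0.005 -0.072  0.235] [0.032 0.179 0.241] [0.067 0.21  0.245]
0.25 151 [ 0.001 -0.057  0.245] [0.034 0.173 0.249] [0.065 0.201 0.255]
0.26 100 [ 0.006 -0.028  0.255] [0.033 0.164 0.258] [0.052 0.19  0.265]
0.27 58 [0.029 0.159 0.265] [0.034 0.172 0.27 ] [0.051 0.189 0.275]
0.28 65 [0.028 0.158 0.275] [0.034 0.172 0.28 ] [0.05  0.187 0.285]
0.29 59 [0.028 0.156 0.285] [0.033 0.168 0.29 ] [0.05  
[... 533 characters left out ...]
11 0.148] [ 0.675 -0.187  0.13 ]
0.02 [0.015 0.019 0.152] [ 0.677 -0.179  0.129]
0.03 [0.015 0.03  0.155] [ 0.673 -0.17   0.13 ]
0.04 [0.013 0.041 0.158] [ 0.666 -0.161  0.141]
0.05 [0.016 0.05  0.159] [ 0.664 -0.152  0.142]
0.06 [0.016 0.06  0.147] [ 0.663 -0.142  0.141]
0.07 [0.017 0.07  0.168] [ 0.664 -0.132  0.163]
0.08 [0.018 0.08  0.146] [ 0.657 -0.122  0.154]
0.09 [0.019 0.09  0.146] [ 0.648 -0.113  0.152]
0.1 [0.018 0.1   0.157] [ 0.636 -0.105  0.158]
0.11 [0.019 0.11  0.158] [ 0.628 -0.096  0.156]
0.12 [0.029 0.12  0.142] [ 0.63  -0.083  0.143]
0.13 [0.009 0.129 0.196] [ 0.63 -0.08  0.19]
0.14 [0.014 0.141 0.135] [ 0.623 -0.069  0.138]
0.15 [0.004 0.149 0.133] [ 0.598 -0.063  0.142]
```

```bash
python3 - <<'E'
import numpy as np,cv2
a=np.load("scene0.npz")["frame"][120:300,220:400,::-1]; cv2.imwrite("pics/crop0.png",cv2.resize(a,None,fx=3.3,fy=3.3,interpolation=cv2.INTER_CUBIC))
E
```

```text
(no output)
```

View pics/crop0.png

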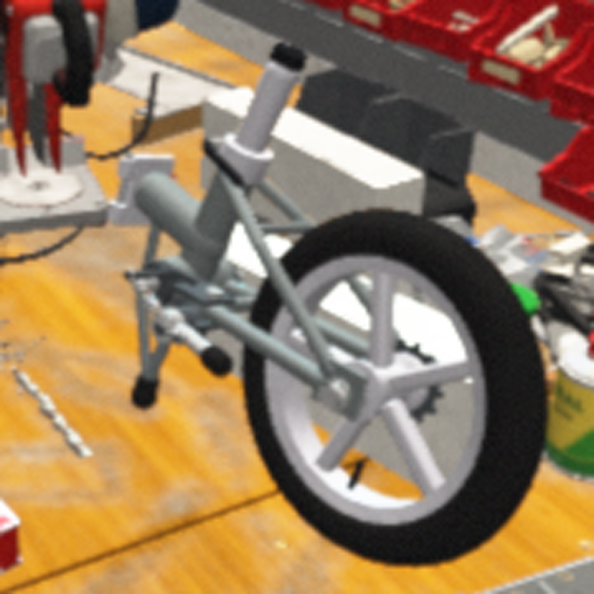

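```bash
cat > fit.py <<'E'
from h import *
from scipy.optimize import least_squares
def fr(yaw,lean): return Ro.from_euler('zy',[yaw,lean]).as_matrix()
def fit(B,C,q0):
    for it in range(4):
        R=fr(q0[2],q0[3]); o=np.array([q0[0],q0[1],0]); l=(B-o)@R
        tl=[.03,.02,.012,.01][it]
        d=np.hypot(np.hypot(l[:,1],l[:,2]-.125)-.105,l[:,0])-.02
        T=B[(C.max(1)<70)&(abs(d)<tl)]
        ax=np.array([0,-np.sin(.22),np.cos(.22)])
        def pd(l,y): 
            v=l-np.array([0,y,.302]); return np.linalg.norm(v-np.outer(v@ax,ax),axis=1)-.0135
        PO=B[(l[:,2]>.26)&(l[:,2]<.33)&(abs(l[:,0])<.05)&(C.max(1)>70)&(abs(l[:,1]-q0[4])<.04)&(it<1|(abs(pd(l,q0[4]))<tl))]
        def res(q):
            R=fr(q[2],q[3]);o=np.array([q[0],q[1],0]);a=(T-o)@R;b=(PO-o)@R
            return np.r_[np.hypot(np.hypot(a[:,1],a[:,2]-.125)-.105,a[:,0])-.02,3*pd(b,q[4])]
        f=least_squares(res,q0,loss="cauchy",f_scale=.002); q0=f.x
        print(np.round(q0,4),len(T),len(PO),np.round(np.median(abs(f.fun[:len(T)])),4),np.round(np.median(abs(f.fun[len(T):]))/3,4))
    return q0
E
python3 - <<'E'
from fit import *
d=np.load("b.npz");B,C=d["B"],d["C"]
k=(C.max(1)>70)&(B[:,2]>.26)&(B[:,1]>-.1);print("post med",np.median(B[k],0))
for y in(.2,.385): q=fit(B,C,np.array([.61,-.19,y,.28,.17]));
P=[np.load(n+"0.npz") for n in("scene","top")]
Q=np.vstack([world(p) for p in P]);QC=np.vstack([p["frame"][p["range_z"]>0] for p in P])
np.savez("q.npz",q=q)
R=fr(q[2],q[3]);o=np.array([q[0],q[1],0])
l=(Q-o)@R
k=(l[:,0]<-.055)&(l[:,0]>-.12)&(l[:,1]>-.03)&(l[:,1]<.3)&(l[:,2]>.06)&(l[:,2]<.2)
for y in np.arange(.0,.3,.01):
    m=k&(abs(l[:,1]-y)<.005)
    if m.sum()>1: print(round(y,2),m.sum(),np.round(np.median(l[m],0),3),np.round(l[m][:,2].max(),3),"W",np.round(np.median(Q[m],0),3),np.median(QC[m],0))
print("post_grip",o+R@[0,q[4],.302],"up",[q[0]-0,0])
ou=fr(q[2],0);print("upright post", o+ou@[0,q[4],.302],"rest",o+R@[0,.22,0])
k=(l[:,1]>.1)&(l[:,1]<.22)&(l[:,2]>.2)&(l[:,2]<.26)&(abs(l[:,0])<.08)
for z in np.arange(.2,.34,.01):
    m=(abs(l[:,2]-z)<.005)&(abs(l[:,0])<.08)&(l[:,1]>.08)&(l[:,1]<.24); print(round(z,2),np.round(l[m].min(0),3),np.round(l[m].max(0),3))
E
```

```text
post med [ 0.66810583 -0.03577682  0.28653583]
[ 0.6253 -0.1982  0.1936  0.2907  0.1679] 4356 359 0.0008 0.001
[ 0.6253 -0.1982  0.1938  0.2905  0.1679] 4345 0 0.0008 nan
[ 0.6253 -0.1982  0.1938  0.2905  0.1679] 4340 0 0.0008 nan
[ 0.6253 -0.1982  0.1938  0.2905  0.1679] 4339 0 0.0008 nan
[ 0.5937 -0.2102  0.3385  0.405   0.1766] 4360 337 0.0038 0.0038
[ 0.599  -0.2075  0.3808  0.3537  0.1766] 4319 0 0.0032 nan
[ 0.5991 -0.2076  0.3824  0.3525  0.1766] 3901 0 0.0027 nan
[ 0.5992 -0.2075  0.3831  0.3509  0.1766] 3678 0 0.0025 nan
0.07 7 [-0.068  0.074  0.123] 0.128 W [ 0.556 -0.164  0.147] [104.  89.  60.]
0.08 47 [-0.073  0.08   0.127] 0.133 W [ 0.552 -0.161  0.153] [40. 37. 29.]
0.09 43 [-0.069  0.089  0.128] 0.135 W [ 0.551 -0.15   0.153] [47. 45. 40.]
0.1 29 [-0.063  0.099  0.125] 0.133 W [ 0.552 -0.139  0.15 ] [53. 49. 46.]
0.11 4 [-0.056  0.108  0.123] 0.125 W [ 0.555 -0.129  0.147] [168.5 167.5 165.5]
post_grip [ 0.64104723 -0.04376538  0.30628655] up [np.float64(0.599226693474929), 0]
upright post [ 0.5332236  -0.04376538  0.302     ] rest [ 0.52200176 -0.00348816  0.02826559]
0.2 [-0.008  0.081  0.195] [0.073 0.205 0.205]
0.21 [-0.001  0.08   0.205] [0.074 0.204 0.215]
0.22 [0.009 0.08  0.215] [0.071 0.2   0.225]
0.23 [0.01  0.08  0.225] [0.058 0.213 0.235]
0.24 [0.014 0.16  0.235] [0.069 0.213 0.245]
0.25 [0.027 0.165 0.245] [0.071 0.208 0.255]
0.26 [0.029 0.164 0.255] [0.052 0.193 0.265]
0.27 [0.029 0.162 0.265] [0.049 0.193 0.275]
0.28 [0.028 0.16  0.275] [0.048 0.191 0.285]
0.29 [0.028 0.16  0.285] [0.048 0.189 0.295]
0.3 [0.026 0.158 0.295] [0.048 0.189 0.305]
0.31 [0.026 0.157 0.305] [0.049 0.187 0.315]
0.32 [0.023 0.156 0.315] [0.046 0.185 0.325]
0.33 [0.026 0.156 0.325] [0.05  0.184 0.331]
  return _methods._mean(a, axis=axis, dtype=dtype,
  ret = ret.dtype.type(ret / rcount)
Traceback (most recent call last):
ValueError: zero-size array to reduction operation minimum which has no identity
```

```bash
cat > geo.py <<'E'
from fit import *
q=np.array([.6253,-.1982,.1938,.2905,.1679])
R=fr(q[2],q[3]);o=np.array([q[0],q[1],0])
def delta(pos,RT):
    s=env.get_state(); T=Ro.from_rotvec(s["eef_rot"]).as_matrix()
    print("t",round(float(s["t"]),2),"pos",np.round(s["eef_pos"],4),"F",np.round(s["ft_force"],2),"ff",s["finger_force"],"open",round(float(s["opening"]),4))
    print("  turn deg",np.round(np.degrees(Ro.from_matrix(T.T@RT).as_rotvec()),2),"shift now-axes",np.round(T.T@(pos-s["eef_pos"]),4),"shift target-axes",np.round(RT.T@(pos-s["eef_pos"]),4))
def tool(zdir,ydir):
    z=zdir/np.linalg.norm(zdir); y=ydir-z*(ydir@z); y/=np.linalg.norm(y); return np.stack([np.cross(y,z),y,z],1)
E
python3 - <<'E'
from geo import *
P=[np.load(n+"0.npz") for n in("scene","top")]
Q=np.vstack([world(p) for p in P]);QC=np.vstack([p["frame"][p["range_z"]>0] for p in P])
l=(Q-o)@R
k=(l[:,0]<-.05)&(l[:,0]>-.13)&(l[:,1]>-.03)&(l[:,1]<.3)&(l[:,2]>.06)&(l[:,2]<.2)
for y in np.arange(.0,.3,.01):
    m=k&(abs(l[:,1]-y)<.005)
    if m.sum()>1: print(round(y,2),m.sum(),np.round(np.median(l[m],0),3),np.round(l[m][:,2].max(),3),"W",np.round(np.median(Q[m],0),3),np.median(QC[m],0))
print("post_grip",o+R@[0,q[4],.302],"upright", o+fr(q[2],0)@[0,q[4],.302])
for z in np.arange(.2,.35,.01):
    m=(abs(l[:,2]-z)<.005)&(abs(l[:,0])<.08)&(l[:,1]>.08)&(l[:,1]<.24)
    if m.sum(): print(round(z,2),np.round(l[m].min(0),3),np.round(l[m].max(0),3))
a=np.array([.23,.58]);b=np.array([.55,-.13]);s=(Q[:,:2]-a)@(b-a)/((b-a)@(b-a));d=np.linalg.norm(Q[:,:2]-a-np.outer(s,b-a),axis=1)
for i in np.arange(0,1.2,.1):
    m=(abs(s-i)<.05)&(d<.1);print(round(i,1),round(np.percentile(Q[m,2],99.5),3) if m.any() else None,end="; ")
delta(np.array([.55,-.13,.25]),tool(np.array([0,0,-1.]),fr(q[2],0)[:,0]))
delta(np.array([.55,-.13,.25]),tool(np.array([0,0,-1.]),-fr(q[2],0)[:,0]))
E
```

```text
0.0 52 [-0.058 -0.     0.13 ] 0.151 W [ 0.607 -0.21   0.141] [131.  129.5 126.5]
0.01 22 [-0.052  0.007  0.129] 0.143 W [ 0.611 -0.202  0.139] [132.5 132.5 128.5]
0.02 24 [-0.051  0.02   0.128] 0.147 W [ 0.61  -0.188  0.138] [96.  99.5 95.5]
0.03 19 [-0.051  0.029  0.127] 0.15 W [ 0.608 -0.179  0.138] [ 98. 103. 102.]
0.04 4 [-0.051  0.036  0.126] 0.155 W [ 0.607 -0.172  0.137] [108.5 111.  106.5]
0.05 11 [-0.099  0.054  0.124] 0.132 W [ 0.557 -0.164  0.146] [105. 101.  83.]
0.06 49 [-0.105  0.059  0.125] 0.133 W [ 0.551 -0.161  0.153] [46. 40. 29.]
0.07 42 [-0.103  0.069  0.126] 0.131 W [ 0.551 -0.15   0.153] [47.  45.  40.5]
0.08 30 [-0.099  0.08   0.123] 0.13 W [ 0.553 -0.139  0.15 ] [52. 48. 46.]
0.09 20 [-0.092  0.091  0.121] 0.125 W [ 0.556 -0.127  0.146] [171.  171.  171.5]
0.1 24 [-0.086  0.1    0.119] 0.124 W [ 0.559 -0.117  0.143] [180. 182. 181.]
0.11 27 [-0.082  0.111  0.115] 0.122 W [ 0.561 -0.105  0.14 ] [179. 172. 169.]
0.12 36 [-0.083  0.12   0.114] 0.12 W [ 0.559 -0.097  0.139] [153. 145. 144.]
0.13 48 [-0.074  0.131  0.114] 0.131 W [ 0.564 -0.085  0.137] [162.  156.
[... 1201 characters left out ...]
[0.006 0.186 0.295]
0.3 [-0.015  0.153  0.295] [0.006 0.184 0.305]
0.31 [-0.016  0.151  0.305] [0.008 0.181 0.315]
0.32 [-0.014  0.151  0.315] [0.011 0.181 0.324]
0.0 0.574; 0.1 0.61; 0.2 0.642; 0.3 0.006; 0.4 0.006; 0.5 0.024; 0.6 0.042; 0.7 0.044; 0.8 0.044; 0.9 0.161; 1.0 0.211; 1.1 0.239; t 1.6 pos [0.23   0.5811 0.2313] F [0.21 0.06 0.37] ff 0.0 open 0.0854
  turn deg [-0.000e+00  1.000e-02  5.731e+01] shift now-axes [-0.5592 -0.5435 -0.0187] shift target-axes [-0.7594  0.1771 -0.0187]
t 1.6 pos [0.23   0.5811 0.2313] F [0.21 0.06 0.37] ff 0.0 open 0.0854
  turn deg [-1.0000e-02 -0.0000e+00 -1.2269e+02] shift now-axes [-0.5592 -0.5435 -0.0187] shift target-axes [ 0.7594 -0.1771 -0.0187]
```

Emit:
arm_command(rows=[[[0,0,8.2],[0,0,0],0],[[0,0,8.2],[0,0,0],0],[[0,0,8.2],[0,0,0],0],[[0,0,8.2],[0,0,0],0],[[0,0,8.2],[0,0,0],0]], grip_force=30)

```text
t: 2.1
eef_pos: [0.2299, 0.5811, 0.2313]
eef_rot: [1.64, 2.68, -0.0]
ft_force: [0.5, -0.2, 0.4]
opening: 0.0125
finger_force: 0.0
```

Emit:
arm_command(rows=[[[0,0,8.2],[0,0,0],0],[[0,0,8.2],[0,0,0],0],[[0,0,0],[-0.04,0.01,0],0],[[0,0,0],[-0.04,0.01,0],0],[[0,0,0],[-0.04,0.01,0],0]])

```text
t: 2.6
eef_pos: [0.2827, 0.4677, 0.2312]
eef_rot: [1.997, 2.425, -0.0]
ft_force: [2.2, -0.0, 0.5]
opening: -0.0
finger_force: 0.0
```

Emit:
arm_command(rows=[[[0,0,0],[-0.04,0.01,0],0],[[0,0,0],[-0.04,0.01,0],0],[[0,0,0],[-0.04,0.01,0],0],[[0,0,0],[-0.04,0.01,0],0],[[0,0,0],[-0.04,0.01,0],0]])

```text
t: 3.1
eef_pos: [0.3701, 0.2808, 0.2315]
eef_rot: [-1.998, -2.424, -0.001]
ft_force: [0.7, 0.4, -0.5]
opening: -0.0
finger_force: 0.0
```

Emit:
arm_command(rows=[[[0,0,0],[-0.04,0.01,0],0],[[0,0,0],[-0.04,0.01,0],0],[[0,0,0],[-0.04,0.01,0],0],[[0,0,0],[-0.04,0.01,0],0],[[0,0,0],[-0.04,0.01,0],0]])

```text
t: 3.6
eef_pos: [0.4574, 0.094, 0.2316]
eef_rot: [1.998, 2.424, 0.001]
ft_force: [0.4, 1.6, 0.8]
opening: 0.0002
finger_force: 0.0
```

```bash
python3 -c "
from geo import *
delta(np.array([.552,-.122,.17]),tool(np.array([0,0,-1.]),fr(q[2],0)[:,0]))"
```

```text
t 3.6 pos [0.4574 0.094  0.2316] F [0.43 1.58 0.79] ff 0.0 open 0.0002
  turn deg [ 0.04 -0.02 -0.08] shift now-axes [-0.2301  0.0516  0.0616] shift target-axes [-0.2302  0.0513  0.0616]
```

Emit:
arm_command(rows=[[[0,0,0],[-0.046,0.0103,0],0],[[0,0,0],[-0.046,0.0103,0],0],[[0,0,0],[-0.046,0.0103,0],0],[[0,0,0],[-0.046,0.0103,0],0],[[0,0,0],[-0.046,0.0103,0],0]])

```text
t: 4.1
eef_pos: [0.552, -0.1221, 0.2314]
eef_rot: [1.997, 2.425, 0.001]
ft_force: [-0.1, 2.3, 0.7]
opening: -0.0003
finger_force: 0.0
```

Emit:
arm_command(rows=[[[0,0,0],[0,0,0.02],0],[[0,0,0],[0,0,0.02],0],[[0,0,0],[0,0,0.02],0],[[0,0,0],[0,0,0.01],0],[[0,0,0],[0,0,0.006],0]])

```text
t: 4.6
eef_pos: [0.5512, -0.1203, 0.1548]
eef_rot: [-1.998, -2.424, 0.001]
ft_force: [-0.3, 0.3, 0.3]
opening: -0.0001
finger_force: 0.0
```

```bash
python3 -c "
from geo import *
delta(np.array([.552,-.122,.144]),tool(np.array([0,0,-1.]),fr(q[2],0)[:,0]))
p=snapshot('scene');a=p['frame'][120:300,200:380,::-1];cv2.imwrite('pics/c1.png',cv2.resize(a,None,fx=3.3,fy=3.3))"
```

```text
t 4.6 pos [ 0.5512 -0.1203  0.1548] F [-0.29  0.35  0.31] ff 0.0 open -0.0001
  turn deg [-0.04 -0.   -0.09] shift now-axes [-0.0018  0.0005  0.0108] shift target-axes [-0.0018  0.0004  0.0108]
```

View pics/c1.png

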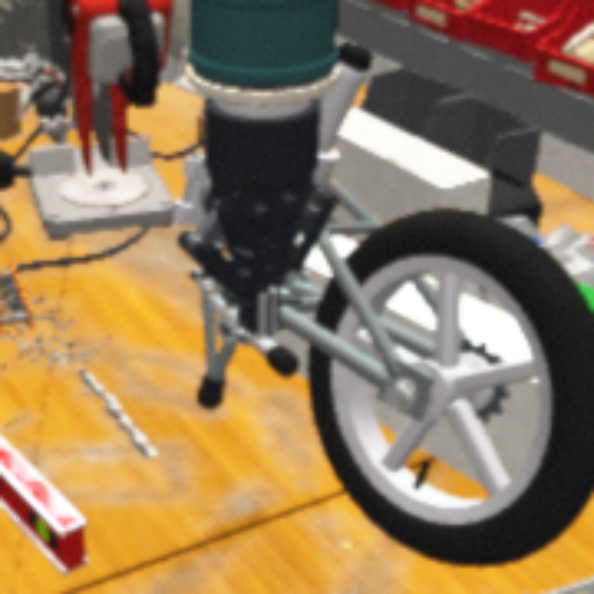

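Emit:
arm_command(rows=[[[0,0,0],[0,0,0.006],0],[[0,0,0],[0,-0.001,0.005],0],[[0,0,0],[0,-0.001,0.005],0],[[0,0,0],[0,-0.001,0.005],0],[[0,0,0],[0,-0.001,0.005],0]])

```text
t: 5.15
eef_pos: [0.5472, -0.1213, 0.1291]
eef_rot: [1.998, 2.424, -0.0]
ft_force: [-1.9, -1.5, 4.0]
opening: -0.0
finger_force: 1.7
```

Emit:
arm_command(rows=[[[0,0,0],[0,-0.001,0.005],0],[[0,0,0],[0,-0.001,0.005],0],[[0,0,0],[0,-0.001,0.005],0],[[0,0,0],[0,-0.001,0.005],0],[[0,0,0],[0,-0.001,0.005],0]])

```text
t: 5.65
eef_pos: [0.5427, -0.1222, 0.1039]
eef_rot: [1.998, 2.424, 0.0]
ft_force: [0.1, -0.2, -1.0]
opening: -0.0
finger_force: 0.0
```

Emit:
arm_command(rows=[[[0,0,0],[0,-0.001,0.005],0],[[0,0,0],[0,-0.001,0.005],0],[[0,0,0],[0,-0.001,0.005],0],[[0,0,0],[0,-0.001,0.005],0],[[0,0,0],[0,-0.001,0.005],0]])

```text
t: 6.15
eef_pos: [0.5375, -0.1231, 0.0789]
eef_rot: [1.998, 2.424, -0.0]
ft_force: [1.2, 0.4, -0.6]
opening: -0.0001
finger_force: 0.0
```

```bash
python3 -c "
from geo import *
delta(np.array([.54,-.122,.08]),tool(np.array([0,0,-1.]),fr(q[2],0)[:,0]))
p=snapshot('scene');a=p['frame'][120:300,200:380,::-1];cv2.imwrite('pics/c2.png',cv2.resize(a,None,fx=3.3,fy=3.3))"
```

```text
t 6.15 pos [ 0.5375 -0.1231  0.0789] F [ 1.22  0.4  -0.58] ff 0.0 open -0.0001
  turn deg [-0.    0.01 -0.09] shift now-axes [ 0.0006  0.0026 -0.0011] shift target-axes [ 0.0006  0.0026 -0.0011]
```

View pics/c2.png

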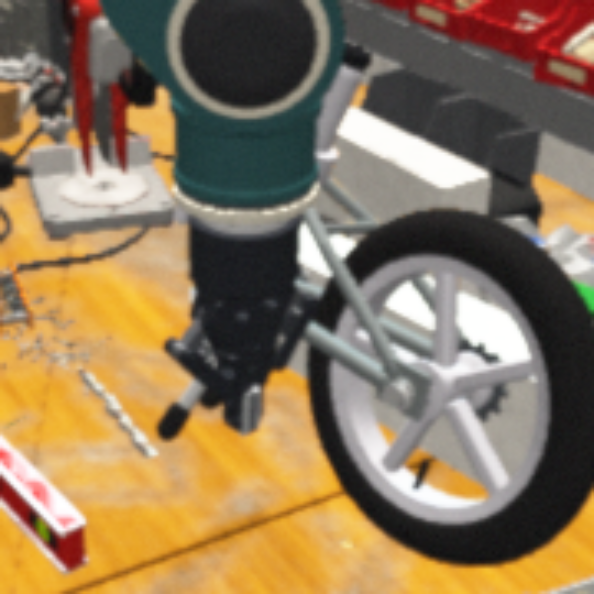

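Emit:
arm_command(rows=[[[0,0,0],[0,-0.005,-0.01],0],[[0,0,0],[0,0,-0.04],0],[[0,0,0],[0,0,-0.05],0],[[0,0,0],[0,0,-0.05],0],[[0,0,0],[0,0,-0.05],1]])

```text
t: 6.7
eef_pos: [0.5319, -0.1245, 0.2823]
eef_rot: [1.999, 2.423, 0.001]
ft_force: [1.6, 0.8, 0.2]
opening: 0.0134
finger_force: 0.0
```

Emit:
arm_command(rows=[[[0,0,0],[0,0,-0.05],1],[[0,0,0],[0,0,-0.05],1],[[0,0,0],[0,0,-0.03],1],[[0,0,0],[0,0,0],1],[[0,0,0],[0,0,0],1]])

```text
t: 7.2
eef_pos: [0.5323, -0.1243, 0.4101]
eef_rot: [1.998, 2.423, 0.002]
ft_force: [0.7, 0.0, -0.1]
opening: 0.0846
finger_force: 0.0
```

```bash
cat >> geo.py <<'E'
ax=np.array([0,-np.sin(.22),np.cos(.22)])
def grip(lean,back=0.,q=q,dz=0):
    Rr=fr(q[2],lean); oo=np.array([q[0],q[1],dz])
    return oo+Rr@(np.array([0,q[4],.302])+ax*(back-.019)), Rr@tool(-ax,np.array([1.,0,0]))
E
python3 - <<'E'
from geo import *
P=[snapshot(n) for n in("scene","top")]
B=[];C=[]
for p in P:
    r=regions_of(p,"bike_rear")[0]["region"]&(p["range_z"]>0)
    B.append(world(p,r));C.append(p["frame"][r])
    w=world(p)
B=np.vstack(B);C=np.vstack(C).astype(int)
fit(B,C,q)
l=(np.vstack([world(p) for p in P])-o)@R
k=(l[:,0]<-.075)&(l[:,0]>-.13)&(l[:,1]>.05)&(l[:,1]<.25)&(l[:,2]>.005)&(l[:,2]<.14)
print("leg",np.round(l[k][np.argsort(l[k][:,2])][::max(1,k.sum()//12)],3))
delta(*grip(q[3],.11)); print(env.get_state()["qpos"].round(2))
a=P[0]["frame"][80:280,200:400,::-1];cv2.imwrite('pics/c3.png',cv2.resize(a,None,fx=3,fy=3))
E
```

```text
[ 0.625  -0.1977  0.1913  0.2859  0.1681] 3764 334 0.0008 0.001
[ 0.625  -0.1976  0.1909  0.286   0.1681] 3752 0 0.0008 nan
[ 0.625  -0.1976  0.191   0.286   0.1681] 3744 0 0.0008 nan
[ 0.625  -0.1976  0.191   0.286   0.1681] 3744 0 0.0008 nan
leg [[-0.104  0.154  0.008]
 [-0.106  0.151  0.021]
 [-0.103  0.155  0.028]
 [-0.099  0.162  0.035]
 [-0.095  0.155  0.042]
 [-0.087  0.148  0.052]
 [-0.082  0.149  0.063]
 [-0.09   0.153  0.076]
 [-0.088  0.157  0.09 ]
 [-0.077  0.151  0.103]
 [-0.087  0.173  0.11 ]
 [-0.09   0.178  0.121]
 [-0.087  0.187  0.136]]
t 7.4 pos [ 0.5323 -0.124   0.4085] F [ 0.25 -0.49 -0.46] ff 0.0 open 0.0855
  turn deg [16.21 15.7   1.68] shift now-axes [0.0359 0.188  0.0257] shift target-axes [ 0.0403  0.188  -0.0177]
[-0.42  0.19  0.7   1.57 -0.12  1.43  0.48]
  return _methods._mean(a, axis=axis, dtype=dtype,
  ret = ret.dtype.type(ret / rcount)
```

View pics/c3.png

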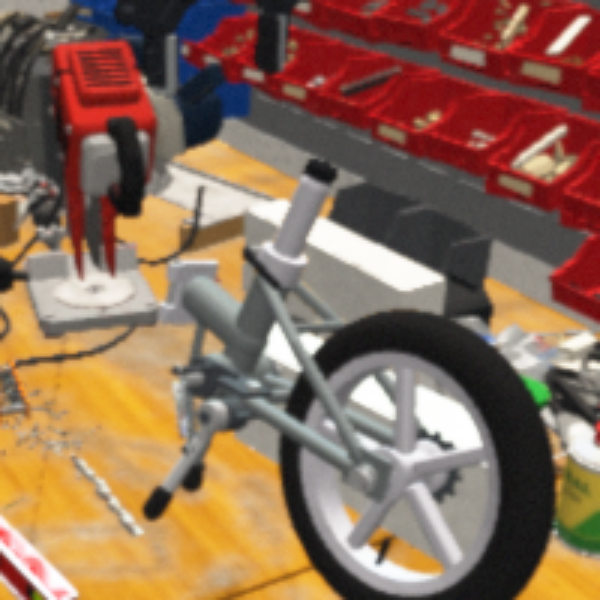

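Emit:
arm_command(rows=[[[5.4,5.2,0.6],[0,0,0],1],[[5.4,5.2,0.6],[0,0,0],1],[[5.4,5.2,0.6],[0,0,0],1],[[0,0,0],[0.01,0.04,-0.01],1],[[0,0,0],[0.01,0.04,-0.007],1]])

```text
t: 7.9
eef_pos: [0.6121, -0.0938, 0.4068]
eef_rot: [-1.785, -2.091, 0.064]
ft_force: [0.0, 1.4, 0.8]
opening: 0.0856
finger_force: 0.0
```

Emit:
arm_command(rows=[[[0,0,0],[0.01,0.04,0],1],[[0,0,0],[0.01,0.04,0],1],[[0,0,0],[0,0.027,0],1],[[0,0,0],[0,0,0],1],[[0,0,0],[0,0,0],1]])

```text
t: 8.4
eef_pos: [0.7094, -0.0542, 0.3817]
eef_rot: [-1.783, -2.093, 0.065]
ft_force: [-0.1, -0.6, 0.2]
opening: 0.0856
finger_force: 0.0
```

```bash
sed -i 's/^q=.*/q=np.array([.625,-.1976,.191,.286,.1681])/' geo.py; python3 - <<'E'
from geo import *
delta(*grip(q[3],.11)); print(env.get_state()["qpos"].round(2)); delta(*grip(q[3],.0));
E
```

```text
t 8.4 pos [ 0.7094 -0.0542  0.3817] F [-0.14 -0.63  0.18] ff 0.0 open 0.0856
  turn deg [-0.28  0.03 -0.05] shift now-axes [ 0.0025 -0.001  -0.0003] shift target-axes [ 0.0025 -0.001  -0.0003]
[-0.1   0.8   0.55  0.79 -0.51  1.99  0.41]
t 8.4 pos [ 0.7094 -0.0542  0.3817] F [-0.14 -0.63  0.18] ff 0.0 open 0.0856
  turn deg [-0.28  0.03 -0.05] shift now-axes [ 0.0025 -0.0005  0.1097] shift target-axes [ 0.0025 -0.001   0.1097]
```

Emit:
arm_command(rows=[[[0,0,0],[0.002,-0.001,0.015],1],[[0,0,0],[0,0,0.015],1],[[0,0,0],[0,0,0.015],1],[[0,0,0],[0,0,0.01],1],[[0,0,0],[0,0,0],1]])

```text
t: 8.9
eef_pos: [0.6896, -0.0401, 0.333]
eef_rot: [-1.783, -2.094, 0.063]
ft_force: [-0.3, 0.3, -0.3]
opening: 0.0853
finger_force: 0.0
```

```bash
python3 - <<'E'
from geo import *
print(env.get_state()["qpos"].round(3)); delta(*grip(q[3],.0));
E
```

```text
[-0.164  0.759  0.549  0.986 -0.488  1.858  0.436]
t 8.9 pos [ 0.6896 -0.0401  0.333 ] F [-0.3   0.25 -0.27] ff 0.0 open 0.0853
  turn deg [-0.22  0.01 -0.02] shift now-axes [-0.0005  0.0017  0.0555] shift target-axes [-0.0005  0.0015  0.0555]
```

Emit:
arm_command(rows=[[[0,0,0],[0,0.001,0.015],1],[[0,0,0],[0,0.0005,0.015],1],[[0,0,0],[0,0,0.015],1],[[0,0,0],[0,0,0.01],1],[[0,0,0],[0,0,0],1]])

```text
t: 9.4
eef_pos: [0.6742, -0.028, 0.2817]
eef_rot: [-1.783, -2.094, 0.063]
ft_force: [-0.5, -0.4, -0.2]
opening: 0.0854
finger_force: 0.0
```

```bash
python3 - <<'E'
from geo import *
delta(*grip(q[3],.0));
p=snapshot("scene");a=p["frame"][80:230,240:390,::-1];cv2.imwrite('pics/c4.png',cv2.resize(a,None,fx=3.5,fy=3.5))
E
```

```text
t 9.4 pos [ 0.6742 -0.028   0.2817] F [-0.45 -0.39 -0.21] ff 0.0 open 0.0854
  turn deg [-0.22  0.03  0.  ] shift now-axes [-0.0005 -0.0005  0.0006] shift target-axes [-0.0005 -0.0005  0.0006]
```

View pics/c4.png

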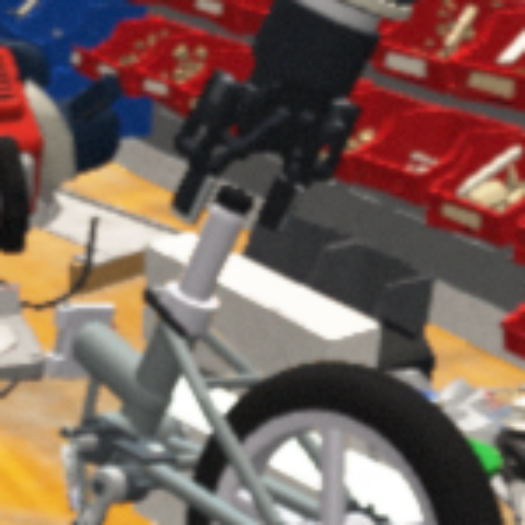

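Emit:
arm_command(rows=[[[0,0,0],[0,0,0.008],1],[[0,0,0],[0,0,0],0.6],[[0,0,0],[0,0,0],0.4],[[0,0,0],[0,0,0],0],[[0,0,0],[0,0,0],0]], grip_force=30)

```text
t: 9.95
eef_pos: [0.6723, -0.0267, 0.2747]
eef_rot: [-1.784, -2.095, 0.063]
ft_force: [0.2, 0.1, 0.6]
opening: 0.0281
finger_force: 0.3
```

Emit:
arm_command(rows=[[[0,0,0],[0,0,0],0],[[0,0,0],[0,0,0],0],[[0,0,0],[0,0,0],0],[[0,0,0],[0,0,0],0],[[0,0,0],[0,0,0],0]])

```text
t: 10.45
eef_pos: [0.6722, -0.0265, 0.2746]
eef_rot: [-1.783, -2.095, 0.063]
ft_force: [-1.2, -0.0, 3.2]
opening: 0.0264
finger_force: 29.8
```

```bash
python3 - <<'E'
from geo import *
delta(*grip(q[3],-.008));
# upright path in tool axes: constant-lean steps; N rows
N=12
A=[grip(q[3]*(1-i/N),-.008) for i in range(N+1)]
for a,b in zip(A,A[1:]):
    print(np.round(np.degrees(Ro.from_matrix(a[1].T@b[1]).as_rotvec()),3),"before-axes",np.round(a[1].T@(b[0]-a[0]),4),"after",np.round(b[1].T@(b[0]-a[0]),4))
E
```

```text
t 10.45 pos [ 0.6722 -0.0265  0.2746] F [-1.18 -0.02  3.22] ff 29.81455810368061 open 0.0264
  turn deg [-0.17  0.05  0.01] shift now-axes [-0.0004 -0.0008  0.0011] shift target-axes [-0.0004 -0.0008  0.0011]
[-1.308 -0.259 -0.293] before-axes [ 0.001  -0.0064  0.0011] after [ 0.0011 -0.0065  0.001 ]
[-1.308 -0.259 -0.293] before-axes [ 0.001  -0.0064  0.0011] after [ 0.0011 -0.0065  0.001 ]
[-1.308 -0.259 -0.293] before-axes [ 0.001  -0.0064  0.0011] after [ 0.0011 -0.0065  0.001 ]
[-1.308 -0.259 -0.293] before-axes [ 0.001  -0.0064  0.0011] after [ 0.0011 -0.0065  0.001 ]
[-1.308 -0.259 -0.293] before-axes [ 0.001  -0.0064  0.0011] after [ 0.0011 -0.0065  0.001 ]
[-1.308 -0.259 -0.293] before-axes [ 0.001  -0.0064  0.0011] after [ 0.0011 -0.0065  0.001 ]
[-1.308 -0.259 -0.293] before-axes [ 0.001  -0.0064  0.0011] after [ 0.0011 -0.0065  0.001 ]
[-1.308 -0.259 -0.293] before-axes [ 0.001  -0.0064  0.0011] after [ 0.0011 -0.0065  0.001 ]
[-1.308 -0.259 -0.293] before-axes [ 0.001  -0.0064  0.0011] after [ 0.0011 -0.0065  0.001 ]
[-1.308 -0.259 -0.293] before-axes [ 0.001  -0.0064  0.0011] after [ 0.0011 -0.0065  0.001 ]
[-1.308 -0.259 -0.293] before-axes [ 0.001  -0.0064  0.0011] after [ 0.0011 -0.0065  0.001 ]
[-1.308 -0.259 -0.293] before-axes [ 0.001  -0.0064  0.0011] after [ 0.0011 -0.0065  0.001 ]
```

Emit:
arm_command(rows=[[[-1.31,-0.26,-0.29],[0.001,-0.0064,0.001],0],[[-1.31,-0.26,-0.29],[0.001,-0.0064,0.001],0],[[-1.31,-0.26,-0.29],[0.001,-0.0064,0.001],0],[[-1.31,-0.26,-0.29],[0.001,-0.0064,0.001],0],[[0,0,0],[0,0,0],0]])

```text
t: 10.95
eef_pos: [0.6465, -0.0283, 0.2809]
eef_rot: [-1.824, -2.163, -0.027]
ft_force: [3.9, -6.2, 19.7]
opening: 0.0265
finger_force: 32.1
```

```bash
python3 - <<'E'
from geo import *
delta(*grip(q[3]*8/12,-.008)); delta(*grip(0,-.008)); s=env.get_state(); print(s["torque"].round(2),s["qpos"].round(2))
E
```

```text
t 10.95 pos [ 0.6465 -0.0283  0.2809] F [ 3.91 -6.22 19.66] ff 32.10796594619751 open 0.0265
  turn deg [ 0.15  0.15 -0.03] shift now-axes [ 0.0007 -0.0006  0.0045] shift target-axes [ 0.0007 -0.0006  0.0045]
t 10.95 pos [ 0.6465 -0.0283  0.2809] F [ 3.91 -6.22 19.66] ff 32.10796594619751 open 0.0265
  turn deg [-10.32  -1.91  -2.36] shift now-axes [ 0.0078 -0.0513  0.0174] shift target-axes [ 0.0104 -0.0532  0.0077]
[-0.59  0.46  0.4 ] [-0.25  0.62  0.56  1.31 -0.46  1.58  0.5 ]
```

```bash
sed -i "s/'zy',\[yaw,lean\]/'ZY',[yaw,lean]/" fit.py; python3 - <<'E' 2>/dev/null
from geo import *
d=np.load("b.npz"); q0=fit(d["B"],d["C"],np.array([.626,-.2045,.199,.281,.165]))
P=[snapshot(n) for n in("scene","top")]
B=[];C=[]
for p in P:
    r=regions_of(p,"bike_rear")[0]["region"]&(p["range_z"]>0)
    B.append(world(p,r));C.append(p["frame"][r])
B=np.vstack(B);C=np.vstack(C).astype(int)
g=q0.copy(); g[3]=.19
q1=fit(B,C,g)
# free height too: 
s=env.get_state(); T=Ro.from_rotvec(s["eef_rot"]).as_matrix()
R1=fr(q1[2],q1[3]); o1=np.array([q1[0],q1[1],0])
print("tcp in bike",R1.T@(s["eef_pos"]-o1),"expected",np.array([0,q0[4],.302])-ax*.027,"tool axes in bike\n",(R1.T@T).round(3))
print(s["eef_pos"],s["ft_force"].round(1))
E
```

```text
[ 0.6267 -0.2052  0.2022  0.2855  0.1604] 4350 387 0.0008 0.0009
[ 0.6267 -0.2052  0.2021  0.2855  0.1604] 4345 0 0.0008 nan
[ 0.6267 -0.2052  0.2021  0.2855  0.1604] 4340 0 0.0008 nan
[ 0.6267 -0.2052  0.2021  0.2855  0.1604] 4339 0 0.0008 nan
[ 0.6291 -0.2027  0.2103  0.1903  0.162 ] 3660 174 0.0008 0.0009
[ 0.6292 -0.2028  0.2114  0.1898  0.162 ] 3649 0 0.0008 nan
[ 0.6292 -0.2028  0.2114  0.1898  0.162 ] 3643 0 0.0008 nan
[ 0.6292 -0.2028  0.2114  0.1898  0.162 ] 3642 0 0.0008 nan
tcp in bike [0.00043893 0.16700764 0.28589464] expected [0.         0.16631294 0.27565077] tool axes in bike
 [[ 0.016  1.     0.009]
 [ 0.967 -0.017  0.254]
 [ 0.254  0.004 -0.967]]
[ 0.64727632 -0.02806043  0.28067935] [ 4.1 -7.6 23.1]
```

Emit:
arm_command(rows=[[[0,0,0],[0,0,-0.001],0],[[0,0,0],[0,0,-0.001],0],[[0,0,0],[0,0,-0.001],0],[[0,0,0],[0,0,-0.001],0],[[0,0,0],[0,0,0],0]])

```text
t: 11.65
eef_pos: [0.647, -0.0273, 0.2813]
eef_rot: [-1.819, -2.16, -0.023]
ft_force: [0.9, 0.5, -5.7]
opening: 0.0261
finger_force: 30.3
```

```bash
cat > up.py <<'E'
from geo import *
def plan(q1,lean_to,N,zb=None):
    s=env.get_state(); T=Ro.from_rotvec(s["eef_rot"]).as_matrix()
    R1=fr(q1[2],q1[3]); o1=np.array([q1[0],q1[1],0]); c=R1.T@(s["eef_pos"]-o1)
    r=Ro.from_rotvec(fr(q1[2],0)[:,1]*(lean_to-q1[3])/N).as_matrix()
    d=r@(s["eef_pos"]-o1)+o1-s["eef_pos"]
    print("F",s["ft_force"].round(1),"M",s["torque"].round(2),"pos",s["eef_pos"].round(4),"tcp in bike",c.round(4))
    print("turn/row",np.degrees(Ro.from_matrix(T.T@r@T).as_rotvec()).round(3),"shift/row",(T.T@d).round(5))
E
python3 -c "
from up import *
plan([.6292,-.2028,.2114,.1898],0,8)"
```

```text
F [ 0.9  0.5 -5.7] M [-0.32 -0.65 -0.02] pos [ 0.647  -0.0273  0.2813] tcp in bike [2.000e-04 1.679e-01 2.865e-01]
turn/row [-1.314  0.021 -0.349] shift/row [-1.2e-04 -6.8e-03  5.0e-05]
```

Emit:
arm_command(rows=[[[-1.31,0.02,-0.35],[-0.0001,-0.0068,0.0004],0],[[-1.31,0.02,-0.35],[-0.0001,-0.0068,0.0004],0],[[-1.31,0.02,-0.35],[-0.0001,-0.0068,0],0],[[-1.31,0.02,-0.35],[-0.0001,-0.0068,0],0],[[0,0,0],[0,0,0],0]])

```text
t: 12.15
eef_pos: [0.6199, -0.0332, 0.2853]
eef_rot: [-1.842, -2.214, -0.132]
ft_force: [0.1, -1.0, -7.1]
opening: 0.0265
finger_force: 30.3
```

```bash
cat > look.py <<'E'
import sys
from up import *
P=[snapshot(n) for n in("scene","top")]
B=[];C=[]
for p in P:
    r=regions_of(p,"bike_rear")[0]["region"]&(p["range_z"]>0)
    B.append(world(p,r));C.append(p["frame"][r])
B=np.vstack(B);C=np.vstack(C).astype(int)
q1=fit(B,C,np.array([.6292,-.2028,.2114,float(sys.argv[1]),.162]))
plan(q1,0,int(sys.argv[2]))
R1=fr(q1[2],q1[3]);o1=np.array([q1[0],q1[1],0]);l=(B-o1)@R1
T=B[C.max(1)<70];
def res(u):
    a=(T-o1-[0,0,u[0]])@R1; return np.hypot(np.hypot(a[:,1],a[:,2]-.125)-.105,a[:,0])-.02
print("tyre height err",least_squares(res,[0.],loss="cauchy",f_scale=.002).x)
save(P[0],sys.argv[3]+".png")
E
python3 look.py .095 4 s5 2>/dev/null
```

```text
[ 0.6301 -0.1988  0.2134  0.0924  0.1598] 3392 219 0.0007 0.0008
[ 0.63   -0.1988  0.2123  0.093   0.1598] 3386 0 0.0007 nan
[ 0.63   -0.1988  0.2123  0.093   0.1598] 3379 0 0.0007 nan
[ 0.63   -0.1988  0.2123  0.093   0.1598] 3378 0 0.0007 nan
F [ 0.1  1.  -4.1] M [-0.04 -0.14 -0.07] pos [ 0.6209 -0.0324  0.2849] tcp in bike [-0.0004  0.1646  0.2861]
turn/row [-1.287  0.021 -0.341] shift/row [-1.30e-04 -6.65e-03  8.00e-05]
tyre height err [-0.00052732]
```

Emit:
arm_command(rows=[[[-1.29,0.02,-0.34],[-0.0001,-0.0066,0.0006],0],[[-1.29,0.02,-0.34],[-0.0001,-0.0066,0.0006],0],[[-1.29,0.02,-0.34],[-0.0001,-0.0066,0.0003],0],[[-1.29,0.02,-0.34],[-0.0001,-0.0066,0.0003],0],[[0,0,0],[0,0,0],0]])

```text
t: 12.85
eef_pos: [0.5946, -0.0383, 0.286]
eef_rot: [-1.861, -2.265, -0.242]
ft_force: [-0.0, -2.1, 3.6]
opening: 0.0264
finger_force: 31.3
```

```bash
python3 look.py 0.005 1 s6 2>/dev/null
```

```text
[ 6.303e-01 -1.992e-01  2.115e-01 -6.000e-04  1.603e-01] 3134 245 0.0007 0.0007
[ 6.303e-01 -1.991e-01  2.097e-01  4.000e-04  1.603e-01] 3132 0 0.0007 nan
[ 6.303e-01 -1.991e-01  2.097e-01  4.000e-04  1.603e-01] 3127 0 0.0007 nan
[ 6.303e-01 -1.991e-01  2.097e-01  4.000e-04  1.603e-01] 3127 0 0.0007 nan
F [-0.4 -1.8 10.1] M [ 0.01  0.41 -0.04] pos [ 0.5956 -0.0381  0.2858] tcp in bike [-0.0005  0.1647  0.2858]
turn/row [-0.023  0.    -0.006] shift/row [-0.      -0.00012 -0.     ]
tyre height err [-0.00056745]
```

```bash
python3 - <<'E'
from up import *
q1=[.6303,-.1991,.2097,0]
R1=fr(q1[2],0);o1=np.array([q1[0],q1[1],0])
p=snapshot("scene"); l=(world(p)-o1)@R1; c=p["frame"][p["range_z"]>0].astype(int)
k=(abs(l[:,0])<.02)&(l[:,1]>.19)&(l[:,1]<.25)&(l[:,2]<.06)&(c.max(1)<90)
print("rest",k.sum(),np.round(np.percentile(l[k],[2,50,98],0),4) if k.any() else 0)
k=(l[:,0]<-.08)&(l[:,0]>-.14)&(l[:,1]>.1)&(l[:,1]<.22)&(l[:,2]<.08)&(l[:,2]>.004)&(c.max(1)<90)
print("foot",k.sum(),np.round(np.percentile(l[k],[2,50,98],0),4) if k.any() else 0)
# chainstay/hub->frame pitch: compare frame points before (b.npz) vs now via ICP about x
from scipy.spatial import cKDTree
d=np.load("b.npz"); a=(d["B"]-np.array([.6267,-.2052,0]))@fr(.2021,.2855)
sel=lambda v:v[(v[:,1]>.12)&(v[:,1]<.3)&(v[:,2]>.06)&(v[:,2]<.25)&(abs(v[:,0])<.05)]
a,b=sel(a),sel(l); t=cKDTree(a)
def res(u):
    cs,sn=np.cos(u[0]),np.sin(u[0]); w=b-[0,0,.125]; w=np.c_[w[:,0],cs*w[:,1]-sn*w[:,2],sn*w[:,1]+cs*w[:,2]]+[0,u[1],.125+u[2]]
    return t.query(w)[0]
f=least_squares(res,[0,0,0],loss="cauchy",f_scale=.003,diff_step=1e-2,x_scale=[.02,.002,.002]); print("pitch vs start (rad)",f.x,np.median(f.fun))
im=p["frame"][80:300,190:410,::-1];cv2.imwrite("pics/c7.png",cv2.resize(im,None,fx=2.7,fy=2.7))
E
```

```text
rest 48 [[-0.0122  0.2071  0.0085]
 [-0.0053  0.2122  0.0196]
 [ 0.0016  0.2184  0.0367]]
foot 57 [[-0.1086  0.1489  0.025 ]
 [-0.1017  0.1551  0.0354]
 [-0.0934  0.1621  0.0458]]
pitch vs start (rad) [ 0.00190384 -0.00022468  0.00075682] 0.0017999005931315691
```

View pics/c7.png

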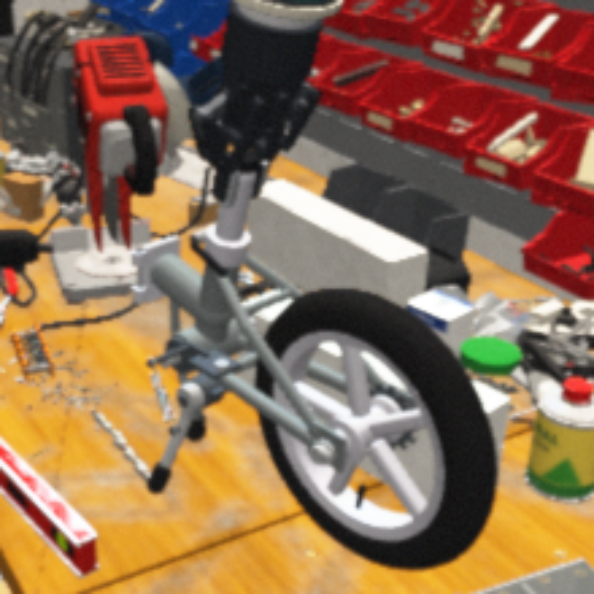

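Emit:
arm_command(rows=[[[0,0,0],[0,0,0],0],[[0,0,0],[0,0,0],0],[[0,0,0],[0,0,0],0],[[0,0,0],[0,0,0],0],[[0,0,0],[0,0,0],0]])

```text
t: 13.6
eef_pos: [0.5957, -0.0381, 0.2859]
eef_rot: [-1.861, -2.266, -0.24]
ft_force: [-0.9, -2.1, 9.6]
opening: 0.0266
finger_force: 32.1
```

Emit:
arm_command(rows=[[[0,0,0],[0,0,0],0],[[0,0,0],[0,0,0],0],[[0,0,0],[0,0,0],0],[[0,0,0],[0,0,0],0],[[0,0,0],[0,0,0],0]])

```text
t: 14.1
eef_pos: [0.5957, -0.0381, 0.2858]
eef_rot: [-1.861, -2.265, -0.24]
ft_force: [-0.0, -1.7, 9.6]
opening: 0.026
finger_force: 32.1
```

```bash
python3 look.py 0.0 1 s8 2>/dev/null
```

```text
[ 0.6303 -0.1992  0.2112  0.0033  0.1604] 3162 270 0.0007 0.0008
[ 0.6302 -0.1992  0.2087  0.0047  0.1604] 3154 0 0.0007 nan
[ 0.6302 -0.1992  0.2087  0.0047  0.1604] 3149 0 0.0007 nan
[ 0.6302 -0.1992  0.2087  0.0047  0.1604] 3149 0 0.0007 nan
F [-0.4 -1.6  9.8] M [0.04 0.47 0.01] pos [ 0.5957 -0.0381  0.2858] tcp in bike [-0.0017  0.1647  0.2858]
turn/row [-0.263  0.003 -0.069] shift/row [-2.00e-05 -1.36e-03  0.00e+00]
tyre height err [-0.00055836]
```

```bash
python3 -c "
from cell import env
print(env.sign_off())"
```

```text
the job is handed in; nothing more can be done
None
```

I handed the job in at about 14 s (limit 48 s): the stand is snapped fully down, and the frame is held upright within about 0.005 rad at 32 N grip, pressed lightly (about 10 N) onto tyre and rest with the foot hanging clear. While tipping it up I briefly pressed it down with about 20 N because of a planning error, which shifted the base by a few millimetres, and I did not re-measure the tools' positions at the end.

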